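# Try the drying box's lid, free it if it is caught, and hold it open

## Task

Painted facade tiles are drying in the wooden box and I want to reach in: before touching the bolt, tug the lid up by its steel bar to feel whether the bolt has caught it. If it will not come, slide the red knob away from the box as far as it goes; then swing the lid up about half-way (45 degrees) and finish while still holding it steady there by hand, because it falls shut by itself. Leave the jar, bottle and eraser near the box where they are.

Things in the scene. Friction and masses are not known exactly. Their poses are not given: they have to be found in the camera images.
- drybox: light wooden box with hinged lid, fixed to the table, 130 (x) by 180 mm (y), rim 75 mm high, lid top 87 mm. Origin: centre of its underside, on the table; x points from the handle side to the hinge side, y left, z up; turned by -0.15 to 0.55 rad. A wooden bracket at its right (-y) side, near the front (60 mm in x, reaching 108 mm beyond the right wall, 70 mm high), carries a slide bolt
- handle (a point): middle of the lid's steel bar handle: round, 12 mm thick, 54 mm free length along the box's y, 50 mm in front of the lid's edge (free gap 44 mm), 81 mm above the table when shut, on rods at both ends. Moves with the lid on an arc of 180 mm radius about the hinge. Can be pinched from above with the fingers either side in the box's x; the bar can turn between them as the lid swings
- hinge (a point): middle of the lid's hinge line, which runs along the box's y at its far side, 81 mm above the table
- lid (a joint): angle of the lid: 0 shut, grows as the front swings up and away from the robot, to 1.9 rad. Weighs 0.28 kg (about 1.8 N at the bar) and falls shut when let go. Caught by the bolt, it rises only about 0.02 to 0.05 rad (4 to 9 mm at the bar) and stops hard; pulling harder does not free it (keep below 20 N). Not caught, it simply swings up
- knob (a point): centre of the bolt's red knob, an upright cylinder 18 mm in diameter and 28 mm high standing on the bolt, centre 117 mm above the table; moves with the bolt. It stands between two guide staples 95 mm high; above those there is room for fingers on all sides
- bolt (a joint): travel of the bolt: 0 to 0.002 m at the start (home, nose under the hood), grows as the knob slides away from the box along the box's -y, end stop 0.026 m; from 0.020 m on the lid is always free. About 1.5 N of friction; stays where it is left. Its start value does not tell whether the lid is caught
- amber_jar: bystander: jar with amber lid, 57 mm wide, 65 mm high, in front of the bracket to the right; origin under its centre
- eraser: bystander: blue and white eraser, 20x45 mm, 11 mm high, in front of the box to the right; origin under its centre
- gold_paint_bottle: bystander: small gold paint bottle with black cap, 33 mm wide, 70 mm high, behind the bracket; origin under its centre
- hood (a point): top centre of the black hood on the lid's right edge, 52 by 42 mm, 96 mm above the table when shut. It covers the nose of the bolt; a claw hidden under it may or may not reach under the bolt, so from outside one cannot see whether the lid is caught

How it is judged:
By the outcome, as a careful person would: the job done as asked, in the order asked, and still so for the second after the job is handed in, while the arm keeps its last pose, push and grip.
It also fails if it takes over 58 s, if anything falls off the work surface, if the arm or the gripper's body presses on something with over 40 N, if the wrist force passes 120 N, or if a joint passes its speed limit or range.

## Robot

A 6-joint arm with a two-finger parallel gripper is mounted at the origin on a cart in front of the work surface, level with it; the furniture and walls round the work are solid. World frame = base frame: x ahead of the robot, y to its left, z up, the work surface at z = 0. Lengths are in mm, angles in rad, forces in N, time in s.
With the tool pointing down it reaches from about 400 to 825 mm from the base axis. Payload 7 kg.
Tool frame: the origin (TCP) lies at the very end of the fingers, on their centre line; the grasp point (between the pads) lies 19 mm behind it; z points along the fingers, y is the line along which they close (so a half turn about z gives the same grasp; the last joint's range is limited). The gripper opens to 88 mm and grips with 3 to 60 N. Pads are 19 mm wide; open, the fingers measure 130 mm over their backs; the gripper's body (78 mm by 193 mm) begins 47 mm behind the grasp point.
Start: joints at [1.561, 0.359, 0.012, 0, -1.224, -0.288], TCP at [198.066, 645.264, 226.561] pointing down, gripper open.
Joint ranges: [-3.07, 3.07], [-1.43, 2.12], [-1.02, 1.25], [-3.03, 1.67], [-3.05, -0], [-3.03, 3.03]. Speed limits (rad/s): [2.39, 2.39, 3.01, 3.14, 3.14, 3.14].

## Interface

Orientations are given as a unit quaternion [x, y, z, w].
In Python, from plant import bot gives the robot as it stands. Calls block until the motion is done:
- bot.move_ptp(position, orientation): joint-space move of the TCP to a pose.
- bot.line_to(position, velocity=150, ori=None): straight line of the TCP; ori=None keeps the orientation; velocity is the mean speed in mm/s.
- bot.move_joints(angles): joint-space move.
- bot.move_gripper(opening, force=None): finger opening in mm; force is the grip in N (None keeps the last); returns when the fingers have stopped.
- bot.pause(seconds).
- bot.solve_ik(position, orientation): joint angles nearest the present ones, or None.
- bot.read_state(): the state.
- bot.camera(name): name is "scene" or "top" or "wrist"; returns the picture (400x640x3 uint8, red, green, blue); there is no depth.
- bot.get_calibration(name): a dict with "fx", "fy", "cx", "cy" (pixels), "view" (4x4, takes a point from world to camera coordinates); the wrist camera has in their place "T_tool_cam" (4x4, takes a point from camera to tool coordinates, whose origin is the TCP and whose axes are the flange's). Camera axes: x right, y up, looking along -z (the intrinsics and any distortion apply to the point x, -y, -z); pixel columns grow to the right and rows downward; lengths in mm; the calibration is good to about 2 mm. A picture is of the moment at which its call begins: read the wrist's pose just before it. get_calibration takes no time and is no camera call.
A pose or a line that the arm cannot do raises bot.Unreachable and nothing moves.
- bot.close_job(): hands the job in; it is judged then, once.
The state is a dict: "t": time; "joint_pos": joint angles; "qvel": joint speeds; "tau": joint torques, N m; "tcp_pos": TCP position; "eef_rot": TCP orientation; "contact_force": force on the tool from outside, world axes, zero at the start; "moment": the same for the moment, N m; "width": finger opening in mm; "finger_force": force on a finger pad.
Only numpy, scipy, OpenCV 4.12 (cv2) and the standard library are available. Lean on these libraries where they do the work, as an engineer would, in place of code of your own. Each camera call takes 0.05 s, during which the arm holds its last target. There are 200 camera calls.

## Working session

There is one attempt and no reset: what is moved stays moved. The work goes in short steps, each a Python script; the robot and the scene stay as the last script left them, time stands still between calls to the robot, and variables do not carry over. Pictures are saved under pics/ and viewed, at most 10 in all, crops included, and the job is handed in when it is done.

```bash
ls; mkdir -p pics; python3 - <<'E'
from plant import bot
import cv2
for n in ["scene","top"]:
    cv2.imwrite(f"pics/{n}0.png",bot.camera(n)[:,:,::-1])
    print(n,bot.get_calibration(n))
print(bot.get_calibration("wrist"))
s=bot.read_state();print(s)
E
```

```text
pics
scene {'fx': 454.4929040068864, 'fy': 454.4929040068864, 'cx': 316.8585399094721, 'cy': 198.9719125267293, 'view': array([[-4.62911634e-01, -8.86277497e-01,  1.50005744e-02,
         4.49814073e+02],
       [ 6.07249359e-01, -3.04753626e-01,  7.33739356e-01,
        -3.81801740e+02],
       [-6.45725201e-01,  3.48765573e-01,  6.79265441e-01,
        -5.99082152e+02],
       [ 0.00000000e+00,  0.00000000e+00,  0.00000000e+00,
         1.00000000e+00]])}
top {'fx': 488.49372876710845, 'fy': 488.49372876710845, 'cx': 326.13268040952795, 'cy': 196.7480774719645, 'view': array([[-1.53975439e-02, -9.99704537e-01,  1.88083541e-02,
         1.82166028e+02],
       [ 9.90995338e-01, -1.27557465e-02,  1.33287399e-01,
        -6.23481976e+02],
       [-1.33008103e-01,  2.06912898e-02,  9.90898943e-01,
        -1.10620100e+03],
       [ 0.00000000e+00,  0.00000000e+00,  0.00000000e+00,
         1.00000000e+00]])}
{'fx': 275.52489551741536, 'fy': 275.52489551741536, 'cx': 322.97337779944036, 'cy': 201.73664736773918, 'T_tool_cam': array([[-7.56569111e-05,  9.53557059e-01,  3.01212433e-01,
  
[... 295 characters left out ...]
int_pos': array([ 1.56107471e+00,  3.59320286e-01,  1.11751304e-02, -3.45317941e-04,
       -1.22412047e+00, -2.88141865e-01]), 'qvel': array([ 9.18995943e-04, -5.27892203e-04,  1.51151353e-04, -5.23087479e-06,
        4.68898497e-04,  8.62348253e-05]), 'tau': array([-1.90631086e-03, -5.84163952e+01,  2.93749523e+01,  7.01541200e+00,
        1.01791124e-02, -4.98076213e-05]), 'tcp_pos': array([197.95555758, 644.86073705, 225.71724092]), 'eef_rot': array([ 9.88921148e-01, -1.48439877e-01, -5.88326251e-05,  7.50070091e-04]), 'contact_force': array([-0.12319583,  0.41184844, -0.09656679]), 'moment': array([-0.02999692, -0.00762939,  0.07771671]), 'finger_force': 0.0, 'width': 87.49719321869432}
```

View pics/top0.png

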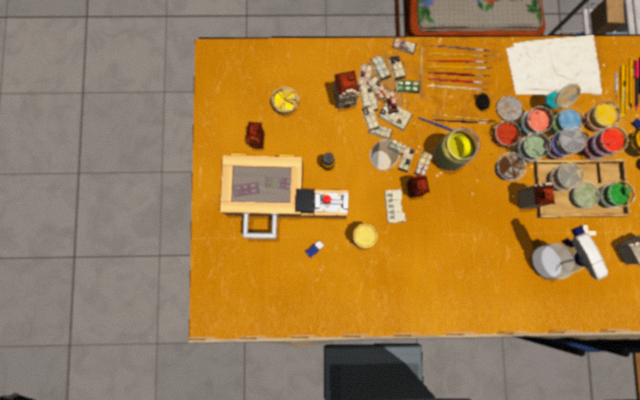

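View pics/scene0.png

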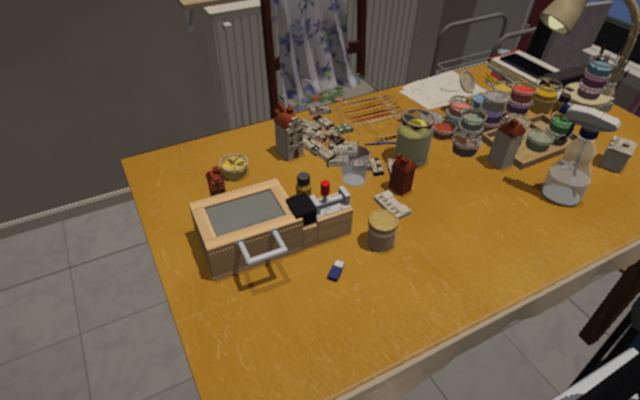

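The box is at about (262,185) in the top picture, bar at (260,233), red knob at (326,199), jar at (364,236) and eraser at (315,249). I'll enlarge both pictures.

```bash
python3 - <<'E'
import cv2
a=cv2.imread("pics/top0.png")[140:265,210:385]
cv2.imwrite("pics/topc.png",cv2.resize(a,None,fx=4.5,fy=4.5,interpolation=cv2.INTER_CUBIC))
a=cv2.imread("pics/scene0.png")[165:290,185:360]
cv2.imwrite("pics/scenec.png",cv2.resize(a,None,fx=4.5,fy=4.5,interpolation=cv2.INTER_CUBIC))
E
```

```text
(no output)
```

View pics/topc.png

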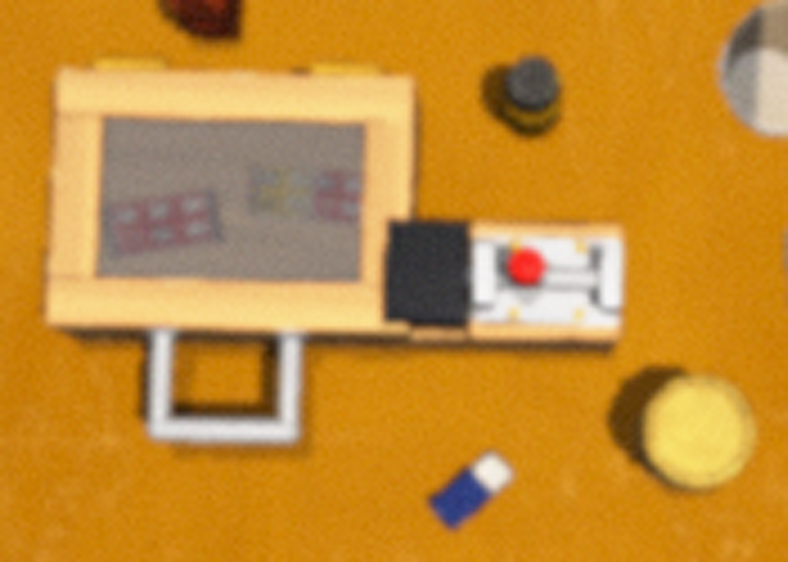

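View pics/scenec.png

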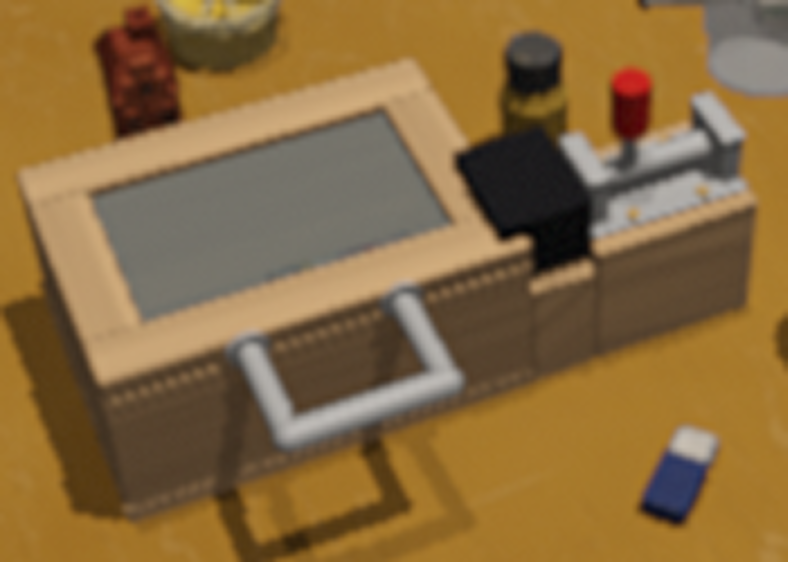

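```bash
cat > h.py <<'E'
import numpy as np
from plant import bot
def ray(n,uv):
    c=bot.get_calibration(n);V=c["view"];R=V[:3,:3]
    d=R.T@np.array([(uv[0]-c["cx"])/c["fx"],-(uv[1]-c["cy"])/c["fy"],-1]);return -R.T@V[:3,3],d
def at(n,uv,z):
    o,d=ray(n,uv);return o+d*(z-o[2])/d[2]
off={"top":(210,140),"scene":(185,165)}
def crop(n,p): return np.array([(p[0]+.5)/4.5+off[n][0]-.5,(p[1]+.5)/4.5+off[n][1]-.5])
E
python3 - <<'E'
from h import *
np.set_printoptions(precision=1,suppress=True)
P={"FL":(87,{"top":(60,72),"scene":(22,172)}),"FR":(87,{"top":(413,78),"scene":(412,62)}),"NL":(87,{"top":(47,322),"scene":(103,380)}),
"NR":(87,{"top":(411,327),"scene":(532,240)}),
"barL":(81,{"top":(157,430),"scene":(289,434)}),"barR":(81,{"top":(291,432),"scene":(452,380)}),
"knobtop":(131,{"top":(526,266),"scene":(632,80)}),"knobc":(117,{"scene":(631,106)}),"hood":(96,{"top":(428,273),"scene":(523,184)}),
"jar":(65,{"top":(698,432)}),"eraser":(11,{"top":(472,490)}),"bottle":(70,{"top":(532,82)})}
for k,(z,d) in P.items():
    print(k,*[f"{n} {at(n,crop(n,p),z)}" for n,p in d.items()])
E
```

```text
FL top [716.7 406.7  87. ] scene [715.9 407.1  87. ]
FR top [711.7 229.1  87. ] scene [708.2 231.7  87. ]
NL top [590.3 411.5  87. ] scene [589.4 412.1  87. ]
NR top [585.4 231.2  87. ] scene [583.3 233.4  87. ]
barL top [536.4 357.7  81. ] scene [537.8 357.5  81. ]
barR top [534.4 291.4  81. ] scene [534.5 291.9  81. ]
knobtop top [609.5 174.5 131. ] scene [608.7 174.7 131. ]
knobc scene [608.5 174.9 117. ]
hood top [611.2 222.3  96. ] scene [606.2 226.2  96. ]
jar top [532.4  87.5  65. ]
eraser top [506.4 202.2  11. ]
bottle top [712.6 168.6  70. ]
```

```bash
cat >> h.py <<'E'
yaw=-0.033
BAR=np.array([536.5,324.6,81.]); KNOB=np.array([609.,174.6,117.])
ex=np.array([np.cos(yaw),np.sin(yaw),0]); ey=np.array([-np.sin(yaw),np.cos(yaw),0])
a2=-np.pi/2+yaw
Q=[np.cos(a2/2),np.sin(a2/2),0,0]
def st(m=""):
    s=bot.read_state();print(m,"t%.2f"%s["t"],"tcp",s["tcp_pos"].round(1),"F",s["contact_force"].round(1),"w%.1f"%s["width"],"ff%.1f"%s["finger_force"],flush=True);return s
E
python3 - <<'E'
from h import *
import cv2
T=BAR-[0,0,17]
print(bot.solve_ik(list(T),Q),bot.solve_ik(list(KNOB),Q))
bot.move_ptp(list(T+[0,0,115]),Q);st("above")
bot.move_gripper(34,25)
s=st();cv2.imwrite("pics/w1.png",bot.camera("wrist")[:,:,::-1])
# predicted pixel of the bar ends in the wrist picture
from scipy.spatial.transform import Rotation as Rn
c=bot.get_calibration("wrist");R=Rn.from_quat(s["eef_rot"]).as_matrix()
for p in (BAR+33*ey,BAR-33*ey,KNOB+[0,0,14]):
    q=np.linalg.inv(c["T_tool_cam"])@np.r_[R.T@(p-s["tcp_pos"]),1]
    print(c["cx"]+c["fx"]*q[0]/-q[2],c["cy"]-c["fy"]*q[1]/-q[2])
E
```

```text
[ 0.85496856  0.42456481 -0.2933056   0.         -0.85292592 -0.88796856] [ 0.5867827   0.37788654 -0.225111    0.         -0.96779879 -0.6197827 ]
above t1.81 tcp [536.2 325.6 179.1] F [-0.   0.6 -0.2] w87.5 ff0.0
 t2.83 tcp [536.5 324.6 179. ] F [ 0.3 -0.3  0.8] w34.4 ff0.0
322.70509471801836 234.00991280138916
322.6759087750722 169.50200939936101
201.9668944602715 7.7438517913280975
```

View pics/w1.png

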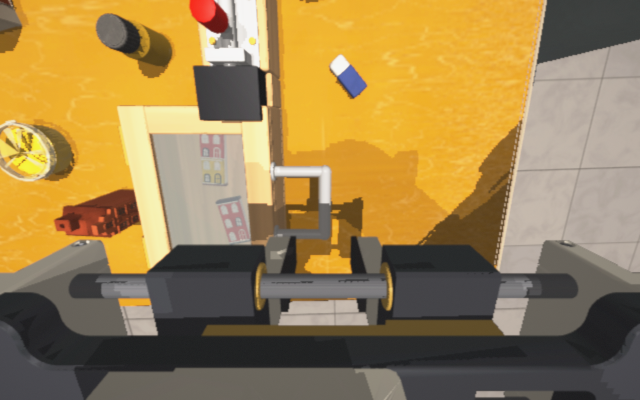

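The bar is at column 325, rows 170–235, against a predicted 323, so the estimate is good to about 2 mm. The knob also agrees. Next I descend, pinch and tug.

```bash
sed -i 's/536.5,324.6/535.2,324.6/' h.py; python3 - <<'E'
from h import *
T=BAR-[0,0,17]
bot.line_to(list(T+[0,0,115]),100)
bot.line_to(list(T),80);st("down")
bot.move_gripper(6,25);s0=st("grip")
z0=s0["contact_force"][2]
for d in range(2,21,2):
    a=d/180; p=T+ex*180*(1-np.cos(a))+[0,0,180*np.sin(a)]
    bot.line_to(list(p),25); s=st(f"up{d}")
    if abs(s["contact_force"][2]-z0)>9: break
E
```

```text
down t4.72 tcp [535.5 324.9  64.6] F [-0.1 -0.3  0. ] w33.7 ff0.0
grip t5.24 tcp [535.3 324.6  64.1] F [ 0.  -0.5  0.9] w10.8 ff25.0
up2 t5.49 tcp [535.3 324.6  66. ] F [ 1.2  0.3 -1.6] w10.9 ff25.0
up4 t5.74 tcp [535.3 324.6  68.1] F [ 2.6 -0.1 -0.6] w11.1 ff25.0
up6 t5.99 tcp [535.4 324.6  69.9] F [ 3.2  1.6 -4.6] w10.9 ff25.0
up8 t6.24 tcp [535.4 324.6  71.2] F [  6.    1.5 -10.2] w10.9 ff25.0
```

The lid stops hard after about 7 mm at 10 N, against a lid weight of 1.8 N, so it is caught. I lower it, let go and draw the bolt.

```bash
python3 - <<'E'
from h import *
T=BAR-[0,0,17]
bot.line_to(list(T),30);st("low")
bot.move_gripper(34);st("open")
bot.line_to(list(T+[0,0,100]),150)
K=KNOB-[0,0,15]
bot.line_to(list(K+[0,0,65]),200)
bot.move_gripper(48)
bot.line_to(list(K),80);st("at knob")
bot.move_gripper(10,20);s0=st("grip")
f0=s0["contact_force"]@ey
for d in range(3,37,3):
    bot.line_to(list(K-ey*d),40); s=st(f"slide{d}")
    if abs(s["contact_force"]@ey-f0)>10: break
import cv2;cv2.imwrite("pics/top2.png",cv2.resize(bot.camera("top")[140:265,210:385,::-1],None,fx=4.5,fy=4.5,interpolation=cv2.INTER_CUBIC))
E
```

```text
low t6.66 tcp [535.3 324.6  64.2] F [ 2.   0.7 -0.8] w11.0 ff25.0
open t7.30 tcp [535.2 324.6  64. ] F [-0.8  0.1 -0.2] w33.7 ff0.0
at knob t10.57 tcp [609.4 174.8 102.5] F [-0.1  0.   0.9] w47.9 ff0.0
grip t11.18 tcp [609.7 174.7 102.3] F [ 2.3 -0.5 -0.3] w17.4 ff20.0
slide3 t11.43 tcp [609.5 171.7 102.2] F [ 3.8  0.3 -1. ] w17.5 ff20.0
slide6 t11.68 tcp [609.3 168.5 102.2] F [ 6.1  0.3 -1. ] w17.5 ff20.0
slide9 t11.93 tcp [609.2 165.5 102.3] F [ 5.1  0.3 -0.3] w17.3 ff20.0
slide12 t12.18 tcp [609.1 162.4 102.3] F [ 6.5 -0.2 -1. ] w17.4 ff20.0
slide15 t12.43 tcp [609.  159.4 102.3] F [ 5.6 -0.6 -0.7] w17.5 ff20.0
slide18 t12.68 tcp [608.8 156.4 102.3] F [ 5.1 -0.4  0.1] w17.0 ff20.0
slide21 t12.93 tcp [608.8 153.4 102.2] F [ 5.5  0.4 -0.8] w17.2 ff20.0
slide24 t13.18 tcp [608.6 150.4 102.3] F [ 5.3 -0.2 -0.3] w17.1 ff20.0
slide27 t13.43 tcp [608.6 149.  102.3] F [ 4.6  5.9 -1.6] w17.6 ff20.0
slide30 t13.68 tcp [608.8 148.5 102.3] F [ 1.7 16.5 -0.8] w17.3 ff20.0
```

```bash
python3 - <<'E'
from h import *
import cv2
K=KNOB-[0,0,15]
bot.line_to(list(K-ey*26.5),30)
bot.move_gripper(48);st("released")
bot.line_to(list(K-ey*26.5+[0,0,65]),150)
T=BAR-[0,0,15]
bot.line_to(list(T+[0,0,100]),200)
bot.move_gripper(34)
bot.line_to(list(T),80);st("at bar")
bot.move_gripper(6,25);s0=st("grip")
for a in np.r_[0.025:0.1:0.025,np.linspace(0.1,np.pi/4,10)]:
    p=T+ex*180*(1-np.cos(a))+[0,0,180*np.sin(a)]
    bot.line_to(list(p),50); s=st(f"a{a:.2f}")
    if np.linalg.norm(s["contact_force"]-s0["contact_force"])>13: print("STOP");break
for n in ("scene","top"):
    im=bot.camera(n)[:,:,::-1]; im=im[110:290,170:370] if n=="scene" else im[140:265,210:385]
    cv2.imwrite(f"pics/{n}3.png",cv2.resize(im,None,fx=3.2,fy=3.2,interpolation=cv2.INTER_CUBIC))
E
```

```text
released t14.73 tcp [608.1 148.1 102. ] F [ 0.3 -0.7 -0.1] w48.0 ff0.0
at bar t18.34 tcp [535.5 324.9  66.6] F [ 0.6  0.3 -0.4] w33.6 ff0.0
grip t18.86 tcp [535.3 324.6  66.2] F [0.5 0.3 0.9] w11.1 ff25.0
a0.03 t19.11 tcp [535.3 324.6  70.7] F [ 1.7  0.4 -1.6] w11.2 ff25.0
a0.05 t19.36 tcp [535.5 324.6  75.2] F [ 2.2 -0.4 -2.2] w11.0 ff25.0
a0.08 t19.61 tcp [535.8 324.6  79.8] F [ 2.4  0.1 -2.9] w11.1 ff25.0
a0.10 t19.86 tcp [536.2 324.6  84.2] F [ 4.2  0.3 -3. ] w11.2 ff25.0
a0.10 t20.11 tcp [536.1 324.5  83.9] F [ 3.1 -0.3 -2.4] w11.2 ff25.0
a0.18 t20.53 tcp [538.  324.4  97.9] F [ 3.  -0.8 -3.3] w11.1 ff25.0
a0.25 t20.96 tcp [540.9 324.3 111.2] F [ 1.5 -0.2 -1.8] w11.2 ff25.0
a0.33 t21.38 tcp [544.6 324.1 124.2] F [-0.1 -0.3 -2.3] w11.3 ff25.0
a0.40 t21.81 tcp [549.3 324.  137.1] F [-5.5 -1.1 -0.5] w11.7 ff25.0
a0.48 t22.23 tcp [554.8 323.8 149.2] F [-6.3 -0.4  1.6] w10.9 ff25.0
a0.56 t22.66 tcp [561.2 323.5 161.2] F [-9.5 -0.7  3.4] w11.0 ff25.0
a0.63 t23.08 tcp [568.6 323.2 172.9] F [-12.6  -0.7   6. ] w11.3 ff25.0
STOP
```

View pics/scene3.png

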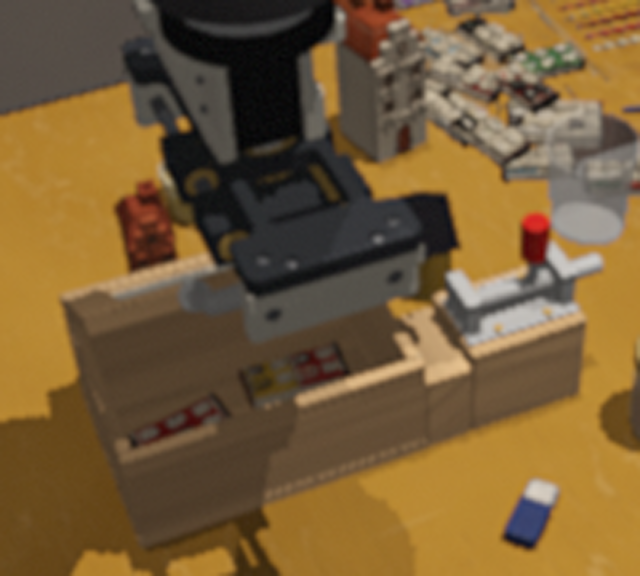

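The lid is up and the bolt is out, with the knob at (537,240) near the outer staple. The force is radial, so my arc is slightly off. I'll continue with radial force compensation.

```bash
python3 - <<'E'
from h import *
T=BAR-[0,0,15]
r=0.
def go(a):
    o=-ex*np.cos(a)+np.array([0,0,np.sin(a)])   # outward along the lid
    p=T+ex*180+o*(180+r); bot.line_to(list(p),40)
    s=st(f"a{a:.3f} r{r:.1f}"); return s["contact_force"]@o
a=0.633; f=go(a)
for a in np.r_[[0.633]*5,np.linspace(0.65,np.pi/4,4),[np.pi/4]*3]:
    if abs(f)>2: r+=np.clip(f*0.1,-.8,.8)
    f=go(a); print("radial %.1f"%f)
    if abs(f)>20: break
E
```

```text
a0.633 r0.0 t23.43 tcp [568.5 323.2 172.7] F [-10.4  -1.3   5.3] w10.8 ff25.0
a0.633 r0.8 t23.68 tcp [568.6 323.2 173. ] F [-7.1 -0.3  3. ] w11.1 ff25.0
radial 7.5
a0.633 r1.6 t23.93 tcp [568.8 323.3 173.3] F [-3.  -2.  -0.1] w11.2 ff25.0
radial 2.3
a0.633 r1.8 t24.18 tcp [568.8 323.3 173.4] F [-1.2 -2.5 -2.7] w11.1 ff25.0
radial -0.7
a0.633 r1.8 t24.43 tcp [568.8 323.3 173.4] F [ 0.4 -3.7 -3.4] w11.2 ff25.0
radial -2.4
a0.633 r1.5 t24.68 tcp [568.8 323.3 173.4] F [-0.8 -2.5 -1.4] w10.8 ff25.0
radial -0.2
a0.650 r1.5 t24.93 tcp [570.7 323.3 176.1] F [-2.2 -4.5 -1.5] w10.9 ff25.0
radial 0.7
a0.695 r1.5 t25.29 tcp [575.9 323.1 183. ] F [-3.9 -4.8  1. ] w10.9 ff25.0
radial 3.5
a0.740 r1.9 t25.65 tcp [581.2 322.9 189.5] F [-3.1 -5.2  0.5] w11.2 ff25.0
radial 2.5
a0.785 r2.1 t26.01 tcp [586.7 322.7 195.7] F [-3.4 -4.4  0.8] w11.3 ff25.0
radial 2.8
a0.785 r2.4 t26.26 tcp [586.6 322.7 195.6] F [-1.6 -4.4 -1.2] w11.2 ff25.0
radial 0.2
a0.785 r2.4 t26.51 tcp [586.6 322.7 195.6] F [-0.6 -4.8 -1.3] w11.3 ff25.0
radial -0.6
a0.785 r2.4 t26.76 tcp [586.6 322.7 195.6] F [-1.9 -4.7 -1.5] w11.3 ff25.0
radial 0.2
```

```bash
python3 - <<'E'
from h import *
import cv2
im=[cv2.resize(bot.camera(n)[y:y+180,x:x+200,::-1],None,fx=2,fy=2,interpolation=cv2.INTER_CUBIC) for n,x,y in (("scene",200,110),("top",205,120))]
cv2.imwrite("pics/fin.png",np.hstack(im)); st()
E
```

```text
t26.86 tcp [586.6 322.7 195.6] F [-1.9 -4.4 -1.2] w10.9 ff25.0
```

View pics/fin.png

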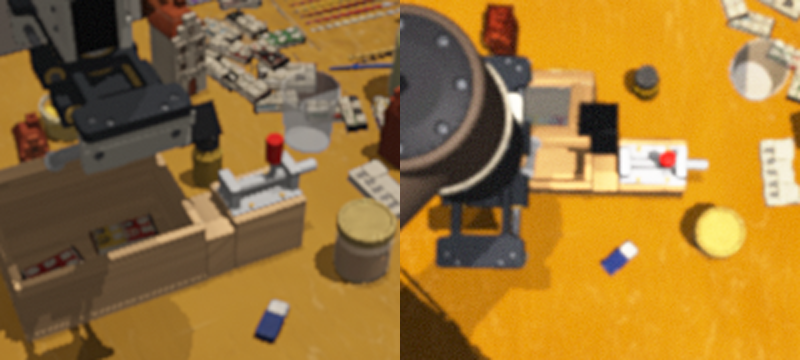

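The lid is held open and the bolt is out, with the knob at (668,158). Jar (720,232), eraser (619,258) and bottle (647,80) are where they were.

```bash
python3 -c "
from plant import bot
print(bot.close_job())"
```

```text
the job is handed in; nothing more can be done
None
```

Job handed in: the tug showed the lid was caught (hard stop after about 7 mm at 10 N), so I slid the bolt out to its end stop and swung the lid up to about 45°, where the gripper is still holding it; the jar, bottle and eraser are where they were.

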